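# Square up the flavour marker plates in the bottling room

## Robot

A 6-joint arm with a two-finger parallel gripper is mounted at the origin on the work surface. World frame = base frame: x ahead of the robot, y to its left, z up, the work surface at z = 0. Lengths are in m, angles in rad, forces in N, time in s.
With the tool pointing down it reaches from about 0.325 to 0.775 m from the base axis. Payload 5.5 kg.
Tool frame: the origin (TCP) lies midway between the tips of the shut fingers; the grasp point (between the pads) lies 19 mm behind it; z points along the fingers, y is the line along which they close (so a half turn about z gives the same grasp; the last joint's range is limited). The gripper opens to 88 mm and grips with 3 to 60 N. Pads are 20 mm wide; open, the fingers measure 115 mm over their backs; the gripper's body (75 mm by 178 mm) begins 61 mm behind the grasp point.
Start: joints at [1.048, 0.091, 1.231, -0, 1.82, -0.057], TCP at [0.269, 0.536, 0.223] pointing down, gripper open.
Joint ranges: [-2.87, 2.87], [-0.86, 2.18], [0.17, 2.46], [-1.51, 4.65], [0.06, 2.69], [-2.65, 2.65]. Speed limits (rad/s): [2.57, 2.57, 3.01, 3.14, 3.14, 3.14].

## Interface

Orientations are given as a unit quaternion [x, y, z, w].
In Python, from workcell import robot, eyes gives the robot as it stands. The module is installed in compiled form; this text tells all that it offers.
- The arm moves only by the tool send_rows, never from a script. Its argument "targets" is a list of rows, each a list of 4 numbers: the shift along the tool's x, y, z in cm, then the turn about the tool's z in degrees. A call has 1 to 8 rows; each row shifts and turns the commanded pose from where the row before left it, along the tool's axes as they then stand; what a row does not reach is not made up. A row lasts 1/8 s, in which the tool goes at most 62.5 mm and 10.7 degrees, less where a joint would pass 70% of its speed; a pose out of reach is approached as far as the arm can. A call with a gripper value outside its range is refused whole. "gripper" is the finger opening in cm, from 0 to 8.78, set as the call begins (left out, the last holds). The fingers move at their own pace and stop on an object; "force" is the grip in N (left out, the last holds). Time passes only in rows, so rows that do not move let the fingers close. It gives the time, the measured TCP pose, the force, the opening and the grip force at its end, in the units of the state.
- robot.get_state(): the state, without advancing time (a new reading comes with each control period).
- eyes.get_image(name): name is "scene" or "top" or "wrist"; returns the picture (480x640x3 uint8, red, green, blue); there is no depth.
- eyes.camera_model(name): a dict with "K" (3x3 intrinsics, pixels), "R" (3x3) and "t" (3): a world point X has camera coordinates R X + t; the wrist camera has in their place "tool_from_camera" (4x4, takes a point from camera to tool coordinates, whose origin is the TCP and whose axes are the flange's). Camera axes: x right, y down, z forward; pixel columns grow to the right and rows downward; lengths in m; the calibration is good to about 2 mm. A picture is of the moment at which its call begins: read the wrist's pose just before it. camera_model takes no time and is no camera call.
- robot.finish_job(): hands the job in; it is judged then, once.
The state is a dict: "time_s": time; "q": joint angles; "qvel": joint speeds; "tau": joint torques, N m; "tcp_pos": TCP position; "eef_rot": TCP orientation; "contact_force": force on the tool from outside, world axes, zero at the start; "wrist_torque": the same for the moment, N m; "finger_gap": finger opening in m; "grip_force": force on a finger pad.
Only numpy, scipy, OpenCV 4.12 (cv2) and the standard library are available. Lean on these libraries where they do the work, as an engineer would, in place of code of your own. Each camera call takes 0.05 s, during which the arm holds its last target. There are 200 camera calls.

## Task

Lay the yellow marker plate from the grey stand flat on top of the ragged pile of plates in the squaring jig and let go of it; then tap the pile up against the steel stops along its far side and at its end, until all five plates are flush with one another and fully home against the stops both ways. Yellow stays on top; leave the two big bottles at the left and right where they stand.

Things in the scene. Friction and masses are not known exactly. Their poses are not given: they have to be found in the camera images.
- jig_home (a point): home point of the squaring jig, on the top surface of its black base (12 mm above the table): the centre of every plate lies above it when the pile is fully home. Axes along the jig's edges, z up; +x points roughly away from the robot. Inner faces of the steel stops, 38 mm high above the base: at x = +30 mm (two) and y = +60 mm (one). The -x and -y sides are open
- jig: squaring jig, fixed; origin on the table under the home point, same axes. Base 12 mm thick, x from -62 to 46 mm, y from -98 to 78 mm. The two stops on the +x side are 34 mm wide (y from 30 to 64 and from -64 to -30 mm) with a 60 mm gap between for a finger; the stop on the +y side is 50 mm wide (x from -25 to 25 mm). Stops are 12 mm thick
- stand: low grey stand, fixed, 36 mm (x) x 80 mm (y), 30 mm high with its 4 mm foot 100 mm long (y); the yellow plate lies on it and overhangs it by 12 mm or so on both long sides. Origin on the table under its centre
- white_mid (a point): white plate, a rigid plastic flavour marker 60 (x) x 120 (y) x 8 (z) mm, 40 to 80 g; the point is its centre, 4 mm above its underside, axes along its edges, z up. Lowest of the pile on the jig; the pile starts ragged, 8 to 26 mm short of the stops, each plate a few degrees askew, its x and y axes within 0.13 rad of the jig's
- blue_mid (a point): blue plate, a rigid plastic flavour marker 60 (x) x 120 (y) x 8 (z) mm, 40 to 80 g; the point is its centre, 4 mm above its underside, axes along its edges, z up. Second from below in the pile; the pile starts ragged, 8 to 26 mm short of the stops, each plate a few degrees askew, its x and y axes within 0.13 rad of the jig's
- green_mid (a point): green plate, a rigid plastic flavour marker 60 (x) x 120 (y) x 8 (z) mm, 40 to 80 g; the point is its centre, 4 mm above its underside, axes along its edges, z up. Third from below in the pile; the pile starts ragged, 8 to 26 mm short of the stops, each plate a few degrees askew, its x and y axes within 0.13 rad of the jig's
- orange_mid (a point): orange plate, a rigid plastic flavour marker 60 (x) x 120 (y) x 8 (z) mm, 40 to 80 g; the point is its centre, 4 mm above its underside, axes along its edges, z up. At the start the top one of the pile of four; the pile starts ragged, 8 to 26 mm short of the stops, each plate a few degrees askew, its x and y axes within 0.13 rad of the jig's
- yellow_mid (a point): yellow plate, a rigid plastic flavour marker 60 (x) x 120 (y) x 8 (z) mm, 40 to 80 g; the point is its centre, 4 mm above its underside, axes along its edges, z up. It starts on the stand, its long side along the stand's. All plates are slippery (friction about 0.25) on one another, on the base and on the stops
- bottle_a_mid (a point): a litre bottle of red drink with a white cap, 92 mm across, 235 mm tall, on the left; bystander. The point is its centre
- bottle_b_mid (a point): another such bottle, 92 mm across, 235 mm tall, on the right; bystander. The point is its centre
Things that resemble listed ones, but are neither listed nor needed, are in the scene too. Of the things shaped like the part that bears yellow_mid, the yellow one is meant. There is more than one size of the part that bears orange_mid; the job needs the smaller.

How it is judged:
On the way:
1. the yellow plate lies flat on top of the pile, let go of (z of yellow_mid in the frame of jig_home between 0.033 and 0.04 m and angle between yellow_mid's own z axis and vertical below 0.05 rad and horizontal distance between yellow_mid and jig_home below 0.06 m and contact force between yellow and the fingers below 0.05 N), for 0.2 s.
At the end, for the whole second after the job is handed in: All five plates lie flat (within 0.05 rad) and at rest in one pile on the jig with yellow on top, each plate's centre within 3 mm of the home point along both of the jig's horizontal axes and turned from the jig by less than 0.04 rad (x of white_mid in the frame of jig_home between -0.003 and 0.003 m and y of white_mid in the frame of jig_home between -0.003 and 0.003 m and angle between the x axis of each of white_mid, blue_mid, green_mid, orange_mid, yellow_mid and the x axis of jig_home, either way round below 0.04 rad and angle between each of white_mid, blue_mid, green_mid, orange_mid, yellow_mid's own z axis and vertical below 0.05 rad and linear speed of each of white, blue, green, orange, yellow below 0.01 m/s and z of white_mid in the frame of jig_home between 0 and 0.04 m and x of blue_mid in the frame of jig_home between -0.003 and 0.003 m and y of blue_mid in the frame of jig_home between -0.003 and 0.003 m and z of blue_mid in the frame of jig_home between 0 and 0.04 m and x of green_mid in the frame of jig_home between -0.003 and 0.003 m and y of green_mid in the frame of jig_home between -0.003 and 0.003 m and z of green_mid in the frame of jig_home between 0 and 0.04 m and x of orange_mid in the frame of jig_home between -0.003 and 0.003 m and y of orange_mid in the frame of jig_home between -0.003 and 0.003 m and z of orange_mid in the frame of jig_home between 0 and 0.04 m and x of yellow_mid in the frame of jig_home between -0.003 and 0.003 m and y of yellow_mid in the frame of jig_home between -0.003 and 0.003 m and z of yellow_mid in the frame of jig_home between 0 and 0.04 m and z of yellow_mid in the frame of jig_home above 0.033 m); the robot touches nothing.
It fails at once if bottle_a is pushed more than 30 mm from its place or tipped (distance of bottle_a_mid from where it was at the start of the episode above 0.03 m or angle between bottle_a_mid's own z axis and vertical above 0.4 rad).
It fails at once if bottle_b is pushed more than 30 mm from its place or tipped (distance of bottle_b_mid from where it was at the start of the episode above 0.03 m or angle between bottle_b_mid's own z axis and vertical above 0.4 rad).
It also fails if it takes over 72 s, if anything falls off the work surface, if the arm or the gripper's body presses on something with over 40 N, if the wrist force passes 120 N, or if a joint passes its speed limit or range.

## Working session

There is one attempt and no reset: what is moved stays moved. The work goes in short steps, Python scripts to look and compute and a tool call to move; the robot and the scene stay as the last step left them, time stands still between calls to the robot, and variables do not carry over. Pictures are saved under pics/ and viewed, at most 10 in all, crops included, and the job is handed in when it is done.

Besides the shell and the picture viewer there is one more tool, called after ">>>" as name([rows], argument=value, ...), one row to a line, values as JSON. send_rows: Moves the arm, as the interface text tells. Its arguments: {"type":"object","properties":{"targets":{"type":"array","items":{"type":"array","items":{"type":"number"}}},"gripper":{"type":"number"},"force":{"type":"number"}},"required":["targets"]}

```bash
mkdir -p pics; python3 - <<'E'
from workcell import robot, eyes
import cv2
s=robot.get_state(); print(s)
for n in ("scene","top"):
    im=eyes.get_image(n); cv2.imwrite(f"pics/{n}0.png",im[:,:,::-1])
    m=eyes.camera_model(n); print(n,m)
print(eyes.camera_model("wrist"))
E
```

```text
{'time_s': 0.0, 'q': array([ 1.04827048e+00,  9.18446982e-02,  1.23186319e+00, -6.01629119e-06,
        1.81977334e+00, -5.67044078e-02]), 'qvel': array([-8.28597111e-04,  6.64594174e-05, -1.50701147e-03,  3.29629817e-04,
       -2.36790976e-04,  2.27571170e-04]), 'tau': array([-3.47937419e-05, -4.46462202e+01, -4.06435812e+01,  6.98430883e-02,
        2.94582825e-02, -1.44171859e-04]), 'tcp_pos': array([0.26935769, 0.53582192, 0.22152816]), 'eef_rot': array([ 2.30811241e-01,  9.72998088e-01, -9.05790854e-04, -2.66877150e-04]), 'contact_force': array([-0.60370592,  0.59122907,  0.00226204]), 'wrist_torque': array([-0.00193534, -0.01326899, -0.00131802]), 'grip_force': 0.0, 'finger_gap': 0.08758130957929054}
scene {'K': array([[440.69758226,   0.        , 325.50426453],
       [  0.        , 440.69758226, 227.21136789],
       [  0.        ,   0.        ,   1.        ]]), 'R': array([[ 7.88033926e-01,  6.15631559e-01, -5.60927690e-04],
       [ 4.49859302e-01, -5.76460092e-01, -6.82143951e-01],
       [-4.20272697e-01,  5.37300238e-01, -7.31217693e-01]]), 't': array([-0.35052927, -0.1
[... 212 characters left out ...]
 , -0.99974723, -0.02227996],
       [-0.99136014,  0.00590752, -0.13103501],
       [ 0.13113351,  0.02169271, -0.99112735]]), 't': array([0.01505464, 0.44594504, 1.25064474])}
{'K': array([[425.80306754,   0.        , 320.00733416],
       [  0.        , 425.80306754, 236.01384974],
       [  0.        ,   0.        ,   1.        ]]), 'tool_from_camera': array([[ 1.18992817e-04, -9.61221149e-01, -2.75778696e-01,
         7.50802495e-02],
       [ 9.99999950e-01,  3.37390036e-05,  3.13882719e-04,
         7.72377294e-05],
       [-2.92406209e-04, -2.75778720e-01,  9.61221105e-01,
        -1.63372523e-01],
       [ 0.00000000e+00,  0.00000000e+00,  0.00000000e+00,
         1.00000000e+00]])}
```

View pics/top0.png

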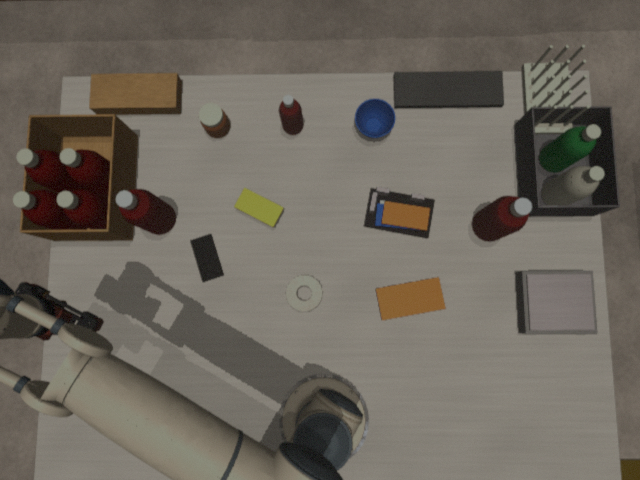

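View pics/scene0.png

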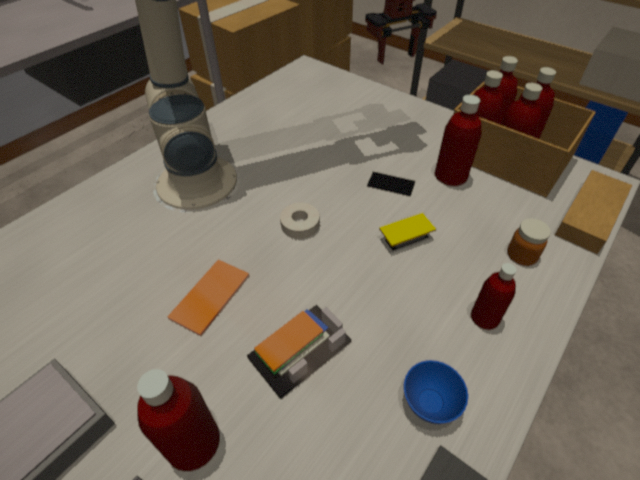

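The top view shows the yellow plate on its stand at (259,208). The jig with the pile is at (400,212) with a small orange plate on top at (405,215). The larger orange plate at (410,298) lies loose on the table, so it's the decoy. The bottles are at (150,212) and (500,218).

```bash
cat > h.py <<'E'
import numpy as np, cv2
from workcell import robot, eyes
from scipy.spatial.transform import Rotation as Rn
def cam(n,s=None):
    m=eyes.camera_model(n)
    if n!="wrist": return m["K"],m["R"],m["t"]
    s=s or robot.get_state(); T=np.eye(4); T[:3,:3]=Rn.from_quat(s["eef_rot"]).as_matrix(); T[:3,3]=s["tcp_pos"]
    W=np.linalg.inv(T@m["tool_from_camera"]); return m["K"],W[:3,:3],W[:3,3]
def onz(c,px,z):
    K,R,t=c; o=-R.T@t; d=R.T@np.linalg.inv(K)@np.array([px[0],px[1],1.]); return o+d*(z-o[2])/d[2]
def tri(cs,ps):
    A=[];b=[]
    for c,p in zip(cs,ps):
        K,R,t=c; o=-R.T@t; d=R.T@np.linalg.inv(K)@np.array([p[0],p[1],1.]); d/=np.linalg.norm(d); P=np.eye(3)-np.outer(d,d); A.append(P); b.append(P@o)
    return np.linalg.lstsq(np.vstack(A),np.hstack(b),rcond=None)[0]
def proj(c,X):
    K,R,t=c; p=K@(R@np.asarray(X)+t); return p[:2]/p[2]
E
python3 - <<'E'
from h import *
t=cv2.imread("pics/top0.png"); s=cv2.imread("pics/scene0.png")
def crop(im,x,y,w,h): return cv2.resize(im[y:y+h,x:x+w],(400,300),interpolation=cv2.INTER_CUBIC)
a=np.vstack([np.hstack([crop(t,355,180,80,60),crop(s,240,290,120,90)]),np.hstack([crop(t,220,180,80,60),crop(s,360,190,100,75)])])
cv2.imwrite("pics/c1.png",cv2.convertScaleAbs(a,alpha=1.5))
for n,p,z in (("yel",(259,208),.034),("pile",(403,215),.044),("botA",(160,220),0),("botB",(488,230),0)): print(n,onz(cam("top"),p,z))
# yellow top-face centroids by colour
for n,im in(("top",t),("scene",s)):
    h=cv2.cvtColor(im,cv2.COLOR_BGR2HSV); m=cv2.inRange(h,(24,120,90),(36,255,255)); k,l,st,c=cv2.connectedComponentsWithStats(m); i=1+np.argmax(st[1:,4])
    ys,xs=np.where(l==i); print(n,st[i],cv2.minAreaRect(np.c_[xs,ys].astype(np.float32)),c[i])
E
```

```text
yel [0.55146562 0.16947831 0.034     ]
pile [ 0.52759469 -0.21157642  0.044     ]
botA [0.52734303 0.44667013 0.        ]
botB [ 0.49348095 -0.44578761  0.        ]
top [235 189  48  38 939] ((258.4000244140625, 207.20001220703125), (43.826927185058594, 21.466251373291016), 26.56505012512207) [258.61235357 207.10330138]
scene [ 380  213   56   33 1022] ((407.44464111328125, 228.34307861328125), (21.910655975341797, 52.197288513183594), 70.55996704101562) [406.92563601 228.64383562]
```

View pics/c1.png

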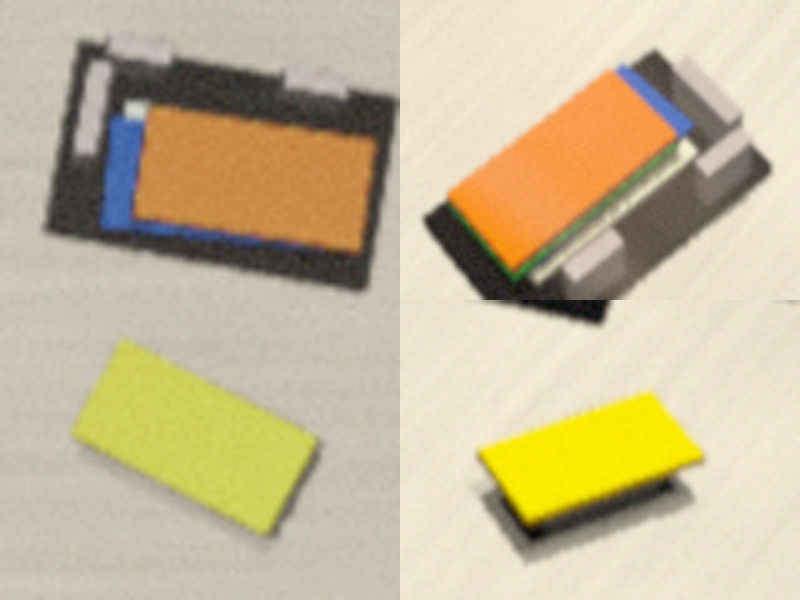

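The enlarged crop shows a single yellow plate overhanging its dark stand, and the small orange plate on the ragged pile inside the jig. Next I compute their poses from the corners I read off.

```bash
python3 - <<'E'
from h import *
from scipy.optimize import least_squares
T,S=cam("top"),cam("scene")
yt=[(244.4,188),(284,208),(274,227),(234.4,207)]
ys=[(436,230),(423.8,213.2),(379.5,228.2),(392.5,245.5)]
for r in range(4):
    P=np.array([tri((T,S),(a,b)) for a,b in zip(yt,ys[r:]+ys[:r])]); 
    e=max(np.linalg.norm(proj(S,p)-b) for p,b in zip(P,ys[r:]+ys[:r])); print(r,e,P.mean(0))
    if e<4: print(P.round(4), [np.linalg.norm(P[i]-P[i-1]).round(4) for i in range(4)])
def fit(c,loc,px,z):
    f=lambda v:np.ravel([proj(c,[v[0]+np.cos(v[2])*a-np.sin(v[2])*b,v[1]+np.sin(v[2])*a+np.cos(v[2])*b,z])-p for (a,b),p in zip(loc,px)])
    r=least_squares(f,[.52,-.2,0]); return r.x,np.abs(r.fun).max()
rect=[(.03,.06),(.03,-.06),(-.03,-.06),(-.03,.06)]
print("yel",fit(T,rect,yt,.038))
print("yelS",[fit(S,rect,ys[r:]+ys[:r],.038) for r in range(4)])
print("jig",fit(T,[(.046,.078),(.046,-.098),(-.062,-.098),(-.062,.078)],[(371.4,188),(434.4,199.6),(428.4,238),(364,226.4)],.012))
# scene base corners (crop origin 240,290, scale 3.333): far-left... 
sj=[(240+(655-400)/3.333,290+50/3.333),(240+(772-400)/3.333,290+168/3.333)]
print([onz(S,p,.012).round(4) for p in sj])
print("orange",fit(T,rect,[(385,201),(430.2,208),(427.2,230),(382,223)],.044))
so=[(615,68),(692,135),(512,278),(448,192)]; so=[(240+(x-400)/3.333,290+y/3.333) for x,y in so]
print("orangeS",[onz(S,p,.044).round(4) for p in so])
s=robot.get_state(); print(Rn.from_quat(s["eef_rot"]).as_matrix().round(4))
E
```

```text
0 19.506217718533538 [0.55443895 0.16996042 0.03232134]
1 5.717484378337106 [0.55495674 0.17186653 0.02974045]
2 29.197568628146332 [0.55494952 0.16523629 0.04346413]
3 24.35347102595209 [0.55444548 0.1633277  0.0460387 ]
yel (array([ 0.55212822,  0.16854129, -0.47602211]), np.float64(0.45129377072797183))
yelS [(array([0.55489215, 0.17357003, 0.1576505 ]), np.float64(38.748287118864226)), (array([ 0.55615298,  0.16918974, -0.71275254]), np.float64(22.876780064674563)), (array([0.55489219, 0.17357003, 3.29923467]), np.float64(38.748271739296825)), (array([0.55615285, 0.16918974, 2.42877259]), np.float64(22.878146488335204))]
jig (array([ 0.54962016, -0.19896903, -0.19244368]), np.float64(0.6580961262159235))
[array([ 0.5092, -0.1127,  0.012 ]), array([ 0.6139, -0.1338,  0.012 ])]
orange (array([ 0.52630961, -0.21954561, -0.16360242]), np.float64(0.2571077537398878))
orangeS [array([ 0.5118, -0.1529,  0.044 ]), array([ 0.5749, -0.16  ,  0.044 ]), array([ 0.5518, -0.286 ,  0.044 ]), array([ 0.4901, -0.2711,  0.044 ])]
[[-8.935e-01  4.491e-01 -9.000e-04]
 [ 4.491e-01  8.935e-01 -1.500e-03]
 [ 1.000e-04 -1.700e-03 -1.000e+00]]
```

>>> send_rows([
  [-3.2,-3.7,0,0],
  [-3.2,-3.7,0,0],
  [-3.2,-3.7,0,0],
  [-3.2,-3.7,0,0],
  [-3.2,-3.7,0,0],
  [-5.1,-0.3,0,0],
  [-5.1,-0.3,0,0],
  [-5.1,-0.3,0,0],
])

```text
time_s: 1.1
tcp_pos: [0.4631, 0.221, 0.2224]
eef_rot: [0.231, 0.973, 0.0, -0.0]
contact_force: [0.6, 0.7, -0.7]
finger_gap: 0.0875
grip_force: 0.0
```

>>> send_rows([
  [-5.1,-0.3,0,10],
  [-5.1,-0.3,0,10],
  [0,0,1,10],
  [0,0,1,10],
  [0,0,1,10],
  [0,0,1,10],
  [0,0,1,10],
  [0,0,1,10],
])

```text
time_s: 2.1
tcp_pos: [0.5451, 0.1636, 0.1617]
eef_rot: [0.804, 0.595, -0.001, -0.0]
contact_force: [0.4, -0.3, -0.0]
finger_gap: 0.0876
grip_force: 0.0
```

>>> send_rows([
  [0,0,0,10],
  [0,0,0,0],
  [0,0,0,0],
])

```text
time_s: 2.48
tcp_pos: [0.5453, 0.1637, 0.1626]
eef_rot: [0.85, 0.526, -0.0, -0.0]
contact_force: [1.1, -0.2, -0.2]
finger_gap: 0.0874
grip_force: 0.0
```

```bash
cat >> h.py <<'E'
def yellow(n="wrist",z=.038,lo=(22,110,60),hi=(38,255,255)):
    s=robot.get_state(); im=eyes.get_image(n)[:,:,::-1].copy()
    m=cv2.inRange(cv2.cvtColor(im,cv2.COLOR_BGR2HSV),lo,hi); k,l,st,c=cv2.connectedComponentsWithStats(m); i=1+np.argmax(st[1:,4])
    q=cv2.findContours((l==i).astype(np.uint8),0,1)[0][0]; q=cv2.approxPolyDP(cv2.convexHull(q),.04*cv2.arcLength(q,True),True)[:,0]
    c=cam(n,s); P=np.array([onz(c,p,z) for p in q]); return im,q,P,c
E
python3 - <<'E'
from h import *
im,q,P,c=yellow(); cv2.imwrite("pics/w1.png",cv2.convertScaleAbs(im,alpha=1.4))
print(q.tolist(),P.round(4),P.mean(0)); 
L=[np.linalg.norm(P[i]-P[i-1]).round(4) for i in range(len(P))];print(L)
s=robot.get_state();R=Rn.from_quat(s["eef_rot"]).as_matrix();print(s["tcp_pos"],"tool delta cm",100*R.T@(P.mean(0)-s["tcp_pos"]))
for i in range(len(P)): d=R.T@(P[i]-P[i-1]); print(np.degrees(np.arctan2(d[1],d[0])))
T=cam("top"); print("tri centre top+wrist",tri((T,c),((258.9,207.4),proj(c,P.mean(0)))))
E
```

```text
[[373, 124], [364, 292], [283, 290], [283, 122]] [[0.6077 0.2101 0.038 ]
 [0.5524 0.1049 0.038 ]
 [0.5002 0.1327 0.038 ]
 [0.5556 0.2375 0.038 ]] [0.55396752 0.17128711 0.038     ]
[np.float64(0.0589), np.float64(0.1188), np.float64(0.0592), np.float64(0.1185)]
[0.5453372  0.16375017 0.16266134] tool delta cm [ 1.05930179  0.43561906 12.46617383]
91.18862948005902
-178.83487223873914
-88.521287065353
1.3312520307738085
tri centre top+wrist [0.55347372 0.17005382 0.03217731]
```

View pics/w1.png

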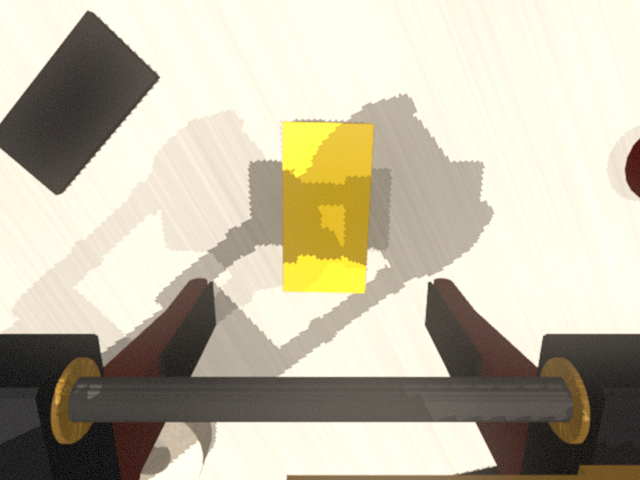

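>>> send_rows([
  [1.0,0.4,3,1.3],
  [0,0,4,0],
  [0,0,3,0],
  [0,0,2,0],
  [0,0,1,0],
  [0,0,0,0],
  [0,0,0,0],
], gripper=8.78)

```text
time_s: 3.4
tcp_pos: [0.5542, 0.171, 0.0341]
eef_rot: [0.857, 0.515, 0.001, 0.0]
contact_force: [0.0, 0.2, 0.6]
finger_gap: 0.0876
grip_force: 0.0
```

>>> send_rows([
  [0,0,0,0],
  [0,0,0,0],
  [0,0,0,0],
  [0,0,0,0],
  [0,0,0,0],
  [0,0,0,0],
], gripper=5.0, force=20)

```text
time_s: 4.15
tcp_pos: [0.5535, 0.1709, 0.0329]
eef_rot: [0.857, 0.515, 0.0, 0.0]
contact_force: [-0.6, -1.3, 2.0]
finger_gap: 0.0596
grip_force: 20.0
```

>>> send_rows([
  [0,0,-1,0],
  [0,0,-3,0],
  [0,0,-3.5,-9.2],
  [0,0,-3.5,-9.1],
  [-3,0.3,0,0],
  [-4,0.4,0,0],
  [-5,0.5,0,0],
  [-5,0.5,0,0],
])

```text
time_s: 5.15
tcp_pos: [0.5413, -0.0009, 0.1431]
eef_rot: [0.764, 0.645, 0.0, 0.0]
contact_force: [0.2, -0.5, -1.1]
finger_gap: 0.0599
grip_force: 20.0
```

>>> send_rows([
  [-5,0.5,0,0],
  [-5,0.5,0,0],
  [-5,0.5,0,0],
  [-3.8,0.6,0,0],
  [-2,0.3,0,0],
  [0,0,0,0],
  [0,0,0,0],
  [0,0,0,0],
])

```text
time_s: 6.15
tcp_pos: [0.5305, -0.2073, 0.1428]
eef_rot: [0.764, 0.646, 0.0, -0.0]
contact_force: [1.1, -0.6, -1.0]
finger_gap: 0.0595
grip_force: 20.0
```

```bash
python3 - <<'E'
from h import *
s=robot.get_state(); R=Rn.from_quat(s["eef_rot"]).as_matrix(); print(s["tcp_pos"],R.round(3),s["finger_gap"])
c=lambda im,x,y,w,h: cv2.resize(im[y:y+h,x:x+w],(400,300),interpolation=cv2.INTER_CUBIC)
w,t,sc=[eyes.get_image(n)[:,:,::-1] for n in("wrist","top","scene")]
cv2.imwrite("pics/p1.png",cv2.convertScaleAbs(np.vstack([np.hstack([cv2.resize(w,(400,300)),c(sc,200,250,200,150)]),np.hstack([c(t,320,150,160,120),c(sc,240,290,120,90)])]),alpha=1.4))
E
```

```text
[ 0.53048384 -0.2072769   0.14275872] [[ 0.166  0.986  0.   ]
 [ 0.986 -0.166  0.   ]
 [ 0.     0.    -1.   ]] 0.059456185455126986
```

View pics/p1.png

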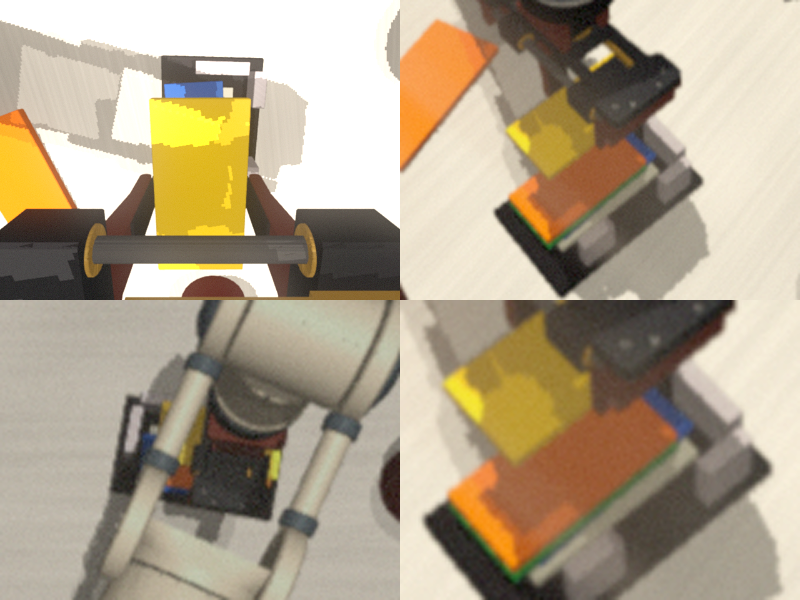

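The wrist crop shows yellow held level over the pile, with the jig's +y base edge visible from wrist (261,91) to (419,94). I check the jig pose with that edge and then lower.

```bash
python3 - <<'E'
from h import *
c=cam("wrist"); a=onz(c,(261,91),.012); b=onz(c,(419,94),.012); d=b-a
print(a,b,np.linalg.norm(d),"yaw",np.arctan2(d[1],d[0]))
y=np.arctan2(d[1],d[0]); R=np.array([[np.cos(y),-np.sin(y)],[np.sin(y),np.cos(y)]])
print("home",(a[:2]+b[:2])/2-R@[-.008,.078])
E
```

```text
[ 0.50785896 -0.11272381  0.012     ] [ 0.60966166 -0.13184342  0.012     ] 0.1035825723385157 yaw -0.18564781516436943
home [ 0.55222535 -0.20042   ]
```

>>> send_rows([
  [0,0,3,0],
  [0,0,3,0],
  [0,0,2,0],
  [0,0,1,0],
  [0,0,0.3,0],
  [0,0,0,0],
  [0,0,0,0],
])

```text
time_s: 7.18
tcp_pos: [0.5308, -0.2089, 0.0508]
eef_rot: [0.764, 0.645, 0.0, 0.001]
contact_force: [-0.3, -0.4, -0.7]
finger_gap: 0.0598
grip_force: 20.0
```

>>> send_rows([
  [0,0,0.2,0],
  [0,0,0.1,0],
  [0,0,0,0],
  [0,0,0,0],
])

```text
time_s: 7.68
tcp_pos: [0.5303, -0.2087, 0.0469]
eef_rot: [0.764, 0.645, 0.0, 0.0]
contact_force: [-0.9, -1.3, 0.4]
finger_gap: 0.0598
grip_force: 20.0
```

Underside is about at the pile top; I open partly, clear of the stops, and lift.

>>> send_rows([
  [0,0,0,0],
  [0,0,0,0],
  [0,0,0,0],
  [0,0,0,0],
], gripper=6.8)

```text
time_s: 8.18
tcp_pos: [0.5302, -0.2086, 0.0466]
eef_rot: [0.764, 0.645, -0.0, -0.0]
contact_force: [0.3, -0.6, 0.4]
finger_gap: 0.0678
grip_force: 0.0
```

>>> send_rows([
  [0,0,-1,0],
  [0,0,-3,0],
  [0,0,-4,0],
  [0,0,-4,0],
  [0,0,0,0],
  [0,0,0,0],
])

```text
time_s: 8.93
tcp_pos: [0.5301, -0.2086, 0.1664]
eef_rot: [0.764, 0.645, -0.0, -0.0]
contact_force: [0.2, 0.4, -0.2]
finger_gap: 0.0682
grip_force: 0.0
```

```bash
python3 - <<'E'
from h import *
im,q,P,c=yellow(z=.052); w=im
m=P.mean(0); y=-.188; R=np.array([[np.cos(y),-np.sin(y)],[np.sin(y),np.cos(y)]])
print(q.tolist(),P.round(4),m,"jig-local",R.T@(m[:2]-[.552,-.2]),[np.linalg.norm(P[i]-P[i-1]).round(4) for i in range(len(P))])
print([round(float(np.arctan2(*(P[i]-P[i-1])[1::-1])),3) for i in range(len(P))])
sc=eyes.get_image("scene")[:,:,::-1]
cv2.imwrite("pics/p2.png",cv2.convertScaleAbs(np.hstack([cv2.resize(w,(400,300)),cv2.resize(sc[290:380,240:360],(400,300),interpolation=2)]),alpha=1.4))
E
```

```text
[[366, 140], [362, 310], [279, 311], [274, 140]] [[ 0.5695 -0.1549  0.052 ]
 [ 0.5502 -0.272   0.052 ]
 [ 0.4916 -0.2628  0.052 ]
 [ 0.5117 -0.1451  0.052 ]] [ 0.53074993 -0.20870597  0.052     ] jig-local [-0.01924855 -0.0125241 ] [np.float64(0.0587), np.float64(0.1187), np.float64(0.0593), np.float64(0.1194)]
[-0.169, -1.734, 2.986, 1.402]
```

View pics/p2.png

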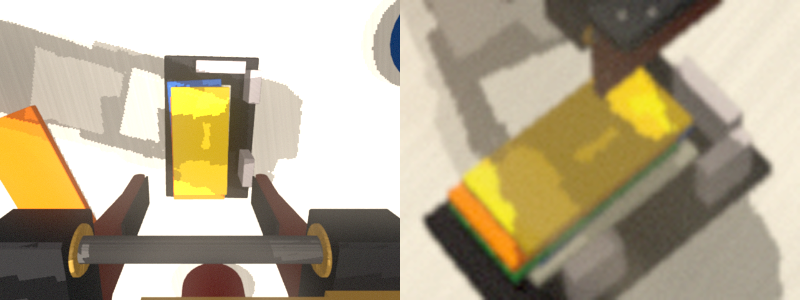

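The wrist view shows yellow lying flat on the pile with its edges inside the orange plate, and the fingers are clear. Now I turn for the x push.

>>> send_rows([
  [0,0,0,10.5],
  [0,0,0,10.5],
  [0,0,0,10.5],
  [0,0,0,10.5],
  [0,0,0,10.5],
  [0,0,0,10.5],
  [0,0,0,10.5],
  [0,0,0,10.5],
], gripper=7.0)

```text
time_s: 10.02
tcp_pos: [0.5296, -0.2084, 0.1648]
eef_rot: [0.999, -0.035, -0.001, -0.001]
contact_force: [-0.2, -0.4, 0.6]
finger_gap: 0.0702
grip_force: 0.0
```

>>> send_rows([
  [-3.5,0.2,0,7.1],
  [-3,0,0,0],
  [0,0,4,0],
  [0,0,4,0],
  [0,0,3,0],
  [0,0,2.5,0],
  [0,0,1,0],
  [0,0,0,0],
])

```text
time_s: 11.02
tcp_pos: [0.465, -0.2024, 0.0206]
eef_rot: [0.996, -0.094, -0.001, -0.0]
contact_force: [1.4, 0.6, 0.4]
finger_gap: 0.0697
grip_force: 0.0
```

```bash
cat >> h.py <<'E'
def jl():
    s=robot.get_state(); y=-.188; R=np.array([[np.cos(y),-np.sin(y)],[np.sin(y),np.cos(y)]]); M=Rn.from_quat(s["eef_rot"]).as_matrix()
    return (1000*R.T@(s["tcp_pos"][:2]-[.552,-.2])).round(1), s["tcp_pos"][2].round(4), np.degrees(np.arctan2(M[1,0],M[0,0])-y).round(2), s["contact_force"].round(1), s["time_s"]
E
python3 -c "
from h import *
print(jl(),robot.get_state()['q'])"
```

```text
(array([-85. , -18.7]), np.float64(0.0206), np.float64(-0.02), array([1.4, 0.6, 0.4]), 11.025) [-4.77665175e-01 -1.01046818e-01  1.78237800e+00 -2.32895381e-05
  1.46252698e+00  1.28141833e+00]
```

>>> send_rows([
  [0,-0.3,0.5,0],
  [0,0,0.1,0],
  [0.6,0,0,0],
  [0.6,0,0,0],
  [0.4,0,0,0],
  [0.4,0,0,0],
  [0.4,0,0,0],
  [0.4,0,0,0],
])

```text
time_s: 12.02
tcp_pos: [0.4939, -0.2051, 0.0155]
eef_rot: [0.996, -0.094, -0.0, -0.0]
contact_force: [-0.4, 0.1, -0.3]
finger_gap: 0.07
grip_force: 0.4
```

>>> send_rows([
  [0.3,0,0,0],
  [0.3,0,0,0],
  [0.2,0,0,0],
  [0.2,0,0,0],
  [0.2,0,0,0],
  [0,0,0,0],
  [0,0,0,0],
])

```text
time_s: 12.9
tcp_pos: [0.5057, -0.2074, 0.0158]
eef_rot: [0.996, -0.094, 0.0, 0.0]
contact_force: [-0.2, 0.7, -0.2]
finger_gap: 0.0696
grip_force: 0.1
```

```bash
python3 - <<'E'
from h import *
im=eyes.get_image("wrist")[:,:,::-1]; print(jl())
cv2.imwrite("pics/p3.png",cv2.convertScaleAbs(im,alpha=1.3))
E
```

```text
(array([-44.1, -15.9]), np.float64(0.0158), np.float64(-0.02), array([-0.3, -0.1,  0. ]), 12.95)
```

View pics/p3.png

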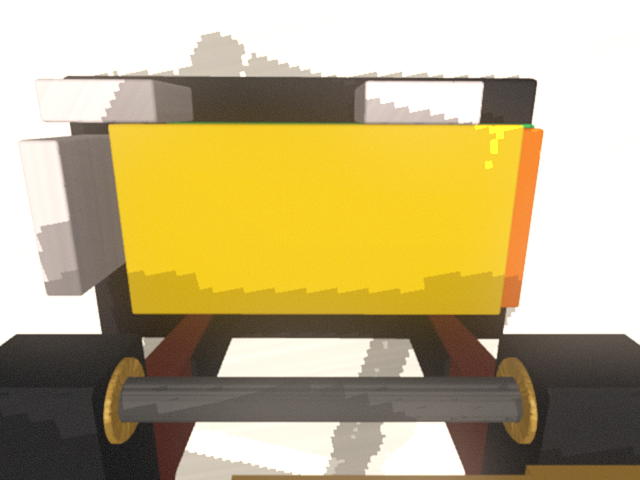

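Wrist view: the pile is nearly square in x, about 5 mm off the stops, with yellow and orange still short in y. Now the end push.

>>> send_rows([
  [-1,0,0,0],
  [0,0,-4,0],
  [0,0,-5,0],
  [0,0,-1,-10.5],
  [0,0,0,-10.5],
  [0,0,0,-10.5],
  [0,0,0,-10.5],
  [0,0,0,-10.5],
])

```text
time_s: 13.95
tcp_pos: [0.4952, -0.2054, 0.1157]
eef_rot: [0.933, 0.359, 0.0, 0.0]
contact_force: [-0.1, -0.6, 0.1]
finger_gap: 0.07
grip_force: 0.0
```

>>> send_rows([
  [0,0,0,-10.5],
  [0,0,0,-10.5],
  [0,0,0,-10.5],
  [0,0,0,-6],
  [-3,1.7,0,0],
  [-3,1.7,0,0],
  [-3,1.7,0,0],
  [0,0,0,0],
], gripper=2.5)

```text
time_s: 14.95
tcp_pos: [0.5284, -0.3049, 0.115]
eef_rot: [0.771, 0.637, -0.0, -0.0]
contact_force: [0.8, 0.4, -0.2]
finger_gap: 0.0249
grip_force: 0.0
```

```bash
python3 -c "
from h import *
print(jl())"
```

```text
(array([  -3.6, -107.5]), np.float64(0.115), np.float64(89.86), array([ 0.8,  0.4, -0.2]), 14.95)
```

>>> send_rows([
  [0,0,4,0],
  [0,0,3,0],
  [0,0,2,0],
  [0,0,1,0],
  [0.3,0,0,0],
  [0.4,0,0,0],
  [0.4,0,0,0],
  [0.4,0,0,0],
])

```text
time_s: 15.95
tcp_pos: [0.5322, -0.2887, 0.0165]
eef_rot: [0.77, 0.638, 0.0, 0.001]
contact_force: [0.1, -0.7, 0.5]
finger_gap: 0.025
grip_force: 0.3
```

>>> send_rows([
  [0.3,0,0,0],
  [0.3,0,0,0],
  [0.3,0,0,0],
  [0.3,0,0,0],
  [0.3,0,0,0],
  [0.2,0,0,0],
  [0,0,0,0],
  [0,0,0,0],
])

```text
time_s: 16.95
tcp_pos: [0.5349, -0.2717, 0.0155]
eef_rot: [0.77, 0.638, 0.0, -0.0]
contact_force: [-0.4, 0.2, 0.8]
finger_gap: 0.0248
grip_force: 0.0
```

```bash
python3 -c "
from h import *
print(jl())"
```

```text
(array([ -3.4, -73.7]), np.float64(0.0155), np.float64(89.99), array([-0.4,  0.2,  0.8]), 16.95)
```

Continue in small steps until the force shows contact with the stop.

>>> send_rows([
  [0.1,0,0,0],
  [0.1,0,0,0],
  [0.1,0,0,0],
  [0,0,0,0],
  [0,0,0,0],
])

```text
time_s: 17.58
tcp_pos: [0.5354, -0.269, 0.0155]
eef_rot: [0.77, 0.638, -0.0, -0.0]
contact_force: [-0.7, -1.7, -0.3]
finger_gap: 0.0256
grip_force: 0.8
```

>>> send_rows([
  [0.1,0,0,0],
  [0,0,0,0],
  [0,0,0,0],
])

```text
time_s: 17.95
tcp_pos: [0.5357, -0.268, 0.0157]
eef_rot: [0.77, 0.638, 0.0, -0.0]
contact_force: [-0.2, -1.6, -1.5]
finger_gap: 0.0248
grip_force: 0.7
```

```bash
python3 -c "
from h import *
print(jl())"
```

```text
(array([ -3.3, -69.8]), np.float64(0.0157), np.float64(89.99), array([-0.2, -1.6, -1.5]), 17.95)
```

>>> send_rows([
  [0.1,0,0,0],
  [0,0,0,0],
  [0,0,0,0],
])

```text
time_s: 18.32
tcp_pos: [0.5357, -0.2679, 0.0157]
eef_rot: [0.771, 0.637, -0.0, 0.0]
contact_force: [-1.6, -5.1, -1.8]
finger_gap: 0.0252
grip_force: 2.6
```

>>> send_rows([
  [0.1,0,0,0],
  [0,0,0,0],
  [0,0,0,0],
])

```text
time_s: 18.7
tcp_pos: [0.5357, -0.2678, 0.0159]
eef_rot: [0.771, 0.637, -0.001, 0.001]
contact_force: [-2.2, -7.6, -2.1]
finger_gap: 0.0254
grip_force: 4.0
```

>>> send_rows([
  [0.1,0,0,0],
  [0,0,0,0],
  [0,0,0,0],
])

```text
time_s: 19.08
tcp_pos: [0.5357, -0.2679, 0.0161]
eef_rot: [0.771, 0.637, -0.002, 0.002]
contact_force: [-2.4, -11.3, -0.9]
finger_gap: 0.0248
grip_force: 5.5
```

>>> send_rows([
  [-1.5,0,0,0],
  [0,0,-4,0],
  [0,0,-5,0],
  [2.5,-1.7,-1,0],
  [4,-3,0,0],
  [2,-1,0,10.5],
  [0,0,0,10.5],
  [0,0,0,10.5],
])

```text
time_s: 20.08
tcp_pos: [0.4936, -0.1849, 0.116]
eef_rot: [0.916, 0.402, 0.001, -0.0]
contact_force: [-0.6, -0.2, -0.3]
finger_gap: 0.0253
grip_force: 0.0
```

>>> send_rows([
  [0,0,0,10.5],
  [0,0,0,10.5],
  [0,0,0,10.5],
  [0,0,0,10.5],
  [0,0,0,10.5],
  [0,0,0,6],
  [0,0,0,0],
  [0,0,0,0],
], gripper=7.0)

```text
time_s: 21.08
tcp_pos: [0.4935, -0.1856, 0.1157]
eef_rot: [0.996, -0.093, 0.0, -0.0]
contact_force: [0.2, 0.5, -0.3]
finger_gap: 0.0697
grip_force: 0.0
```

```bash
python3 -c "
from h import *
print(jl())"
```

```text
(array([-60.2,   3.3]), np.float64(0.1157), np.float64(0.11), array([ 0.2,  0.5, -0.3]), 21.075)
```

>>> send_rows([
  [0,0.3,4,0],
  [0,0,3,0],
  [0,0,2,0],
  [0,0,1,0],
  [0.4,0,0,0],
  [0.4,0,0,0],
  [0.4,0,0,0],
  [0.3,0,0,0],
])

```text
time_s: 22.08
tcp_pos: [0.5082, -0.1916, 0.0163]
eef_rot: [0.996, -0.094, 0.001, 0.0]
contact_force: [-0.8, 0.8, -0.2]
finger_gap: 0.0701
grip_force: 0.3
```

>>> send_rows([
  [0.1,0,0,0],
  [0.1,0,0,0],
  [0.1,0,0,0],
  [0.1,0,0,0],
  [0,0,0,0],
  [0,0,0,0],
])

```text
time_s: 22.82
tcp_pos: [0.5101, -0.1919, 0.0155]
eef_rot: [0.996, -0.094, -0.002, -0.0]
contact_force: [-6.7, 1.6, 4.5]
finger_gap: 0.0697
grip_force: 3.7
```

>>> send_rows([
  [0.1,0,0,0],
  [0,0,0,0],
  [0,0,0,0],
])

```text
time_s: 23.2
tcp_pos: [0.5101, -0.1919, 0.0154]
eef_rot: [0.996, -0.094, -0.003, -0.0]
contact_force: [-11.7, 2.7, 6.2]
finger_gap: 0.0697
grip_force: 5.9
```

>>> send_rows([
  [0.1,0,0,0],
  [0,0,0,0],
  [0,0,0,0],
])

```text
time_s: 23.58
tcp_pos: [0.5101, -0.1919, 0.0153]
eef_rot: [0.996, -0.094, -0.004, -0.001]
contact_force: [-16.2, 3.4, 8.6]
finger_gap: 0.07
grip_force: 8.2
```

>>> send_rows([
  [-0.5,0,0,0],
  [-1.5,0,0,0],
  [0,0,-5,0],
  [0,0,-5,0],
  [-3,0,-3,0],
  [0,0,0,0],
  [0,0,0,0],
  [0,0,0,0],
])

```text
time_s: 24.58
tcp_pos: [0.4641, -0.1829, 0.1436]
eef_rot: [0.996, -0.094, -0.001, -0.001]
contact_force: [-0.8, 0.5, -0.6]
finger_gap: 0.0702
grip_force: 0.0
```

```bash
python3 - <<'E'
from h import *
im,q,P,c=yellow(z=.052); print(jl())
y=-.188; R=np.array([[np.cos(y),-np.sin(y)],[np.sin(y),np.cos(y)]]); print((1000*(P[:,:2]-[.552,-.2])@R).round(1), (1000*(P[:,:2].mean(0)-[.552,-.2])@R).round(1))
sc=eyes.get_image("scene")[:,:,::-1]
x0,y0=q.min(0)-60; x1,y1=q.max(0)+60; x0=max(x0,0);y0=max(y0,0); w=im[y0:y1,x0:x1]; print(x0,y0,x1,y1)
a=cv2.resize(w,(800,300),interpolation=2); b=cv2.resize(sc[300:375,240:380],(800,300),interpolation=2) 
cv2.imwrite("pics/p4.png",cv2.convertScaleAbs(np.vstack([a,b]),alpha=1.3))
E
```

```text
(array([-89.5,   0.3]), np.float64(0.1437), np.float64(-0.01), array([ 0.1, -0.5, -0.9]), 24.625)
[[ 28.3 -58.7]
 [-30.7 -58.2]
 [-29.6  61.4]
 [ 29.3  60.6]] [-0.6  1.3]
150 0 488 204
```

View pics/p4.png

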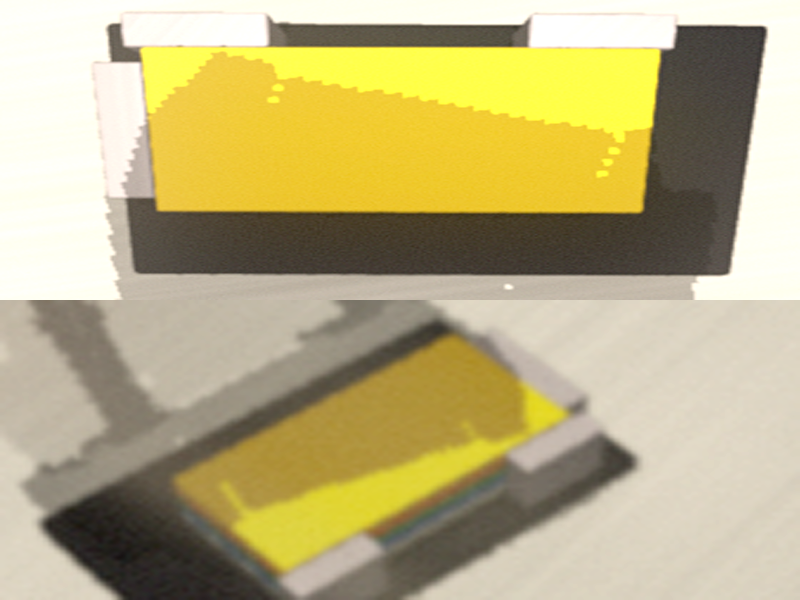

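The pile looks flush against both x stops and the y stop. I'll give it one last tap at the end, then hand in.

>>> send_rows([
  [0,0,0,-10.5],
  [0,0,0,-10.5],
  [0,0,0,-10.5],
  [0,0,0,-10.5],
  [0,0,0,-10.5],
  [0,0,0,-10.5],
  [0,0,0,-10.5],
  [0,0,0,-10.5],
], gripper=2.5)

```text
time_s: 25.68
tcp_pos: [0.4643, -0.1831, 0.1447]
eef_rot: [0.801, 0.599, -0.0, -0.001]
contact_force: [0.2, -0.3, 0.1]
finger_gap: 0.0249
grip_force: 0.0
```

>>> send_rows([
  [0,0,0,-6],
  [-3,3,0,0],
  [-3,3,0,0],
  [-3,2.9,0,0],
  [0,0,4,0],
  [0,0,3,0],
  [0,0,0,0],
  [0,0,0,0],
])

```text
time_s: 26.68
tcp_pos: [0.5353, -0.2884, 0.0766]
eef_rot: [0.77, 0.638, 0.0, 0.0]
contact_force: [0.0, -0.2, 0.2]
finger_gap: 0.025
grip_force: 0.0
```

```bash
python3 -c "
from h import *
print(jl())"
```

```text
(array([  0.2, -89.9]), np.float64(0.0766), np.float64(89.99), array([ 0. , -0.2,  0.2]), 26.675)
```

>>> send_rows([
  [0,0,3,0],
  [0,0,2,0],
  [0,0,1.1,0],
  [0,0,0,0],
  [0.5,0,0,0],
  [0.5,0,0,0],
  [0.4,0,0,0],
  [0.2,0,0,0],
])

```text
time_s: 27.68
tcp_pos: [0.5381, -0.2722, 0.015]
eef_rot: [0.77, 0.638, 0.0, 0.0]
contact_force: [-0.1, 0.1, 0.1]
finger_gap: 0.0251
grip_force: 0.0
```

>>> send_rows([
  [0.1,0,0,0],
  [0.1,0,0,0],
  [0.1,0,0,0],
  [0.1,0,0,0],
  [0.1,0,0,0],
  [0.1,0,0,0],
  [0,0,0,0],
  [0,0,0,0],
])

```text
time_s: 28.68
tcp_pos: [0.5385, -0.2684, 0.0148]
eef_rot: [0.771, 0.637, -0.001, 0.001]
contact_force: [-1.1, -6.6, -0.9]
finger_gap: 0.0252
grip_force: 3.2
```

Stopped at the same place as the first end push, so I back off and lift clear.

>>> send_rows([
  [-0.5,0,0,0],
  [-1.5,0,0,0],
  [0,0,-4,0],
  [0,0,-5,0],
  [0,0,-5,0],
  [0,0,-4,0],
  [0,0,0,0],
  [0,0,0,0],
])

```text
time_s: 29.68
tcp_pos: [0.535, -0.2865, 0.1935]
eef_rot: [0.771, 0.637, -0.0, -0.001]
contact_force: [-0.2, -0.3, -0.0]
finger_gap: 0.025
grip_force: 0.0
```

```bash
python3 - <<'E'
from h import *
im=eyes.get_image("wrist")[:,:,::-1]; sc=eyes.get_image("scene")[:,:,::-1]; print(jl())
b=cv2.resize(sc[300:375,240:380],(800,300),interpolation=2)
cv2.imwrite("pics/p5.png",cv2.convertScaleAbs(np.vstack([np.hstack([cv2.resize(im[0:300],(400,300)),cv2.resize(im[40:240,200:440],(400,300))]),b]),alpha=1.3))
E
```

```text
(array([ -1. , -87.9]), np.float64(0.1922), np.float64(89.98), array([-0.1, -0.2,  0.4]), 29.775)
```

View pics/p5.png

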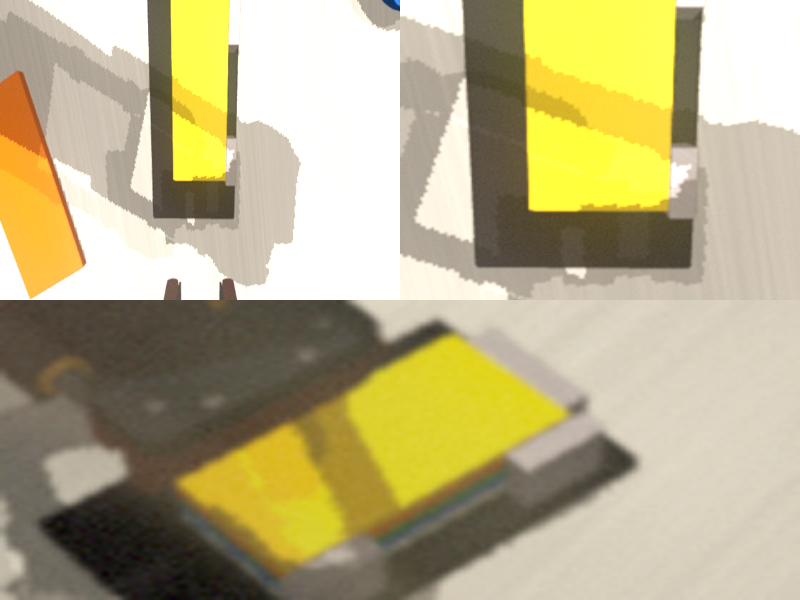

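The pile is flush and against the stops, with no lower plate showing past yellow, and the gripper is clear.

```bash
python3 -c "
from workcell import robot
print(robot.finish_job())"
```

```text
the job is handed in; nothing more can be done
None
```

I laid the yellow plate flat on the pile, tapped all five plates home against the stops both ways, left both bottles standing, and handed the job in at about 30 s; the result wasn't reported back.

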